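# Complete the tackle box and shut its lid

### The arm

A 6-joint arm with a two-finger parallel gripper is mounted at the origin on the work surface. World frame = base frame: x ahead of the robot, y to its left, z up, the work surface at z = 0. Lengths are in mm, angles in rad, forces in N, time in s.
With the tool pointing down it reaches from about 300 to 875 mm from the base axis. Payload 6.4 kg.
Tool frame: the origin (TCP) lies on the front face of the gripper's body, between the roots of the fingers; the fingertips stand 73 mm ahead of it and the grasp point (between the pads) lies 54 mm ahead of it; y points along the fingers, x is the direction in which the jaws open and shut, and the axes are right-handed (so a half turn about y gives the same grasp; the last joint's range is limited). The gripper opens to 85 mm and grips with 20 to 120 N. Pads are 22 mm wide; open, the fingers measure 114 mm over their backs; the gripper's body (76 mm by 85 mm) begins 54 mm behind the grasp point. The pads swing forward as they close: fully open they stand 13 mm farther back than shut.
Start: joints at [1.097, 0.181, 1.607, -0, 1.354, -0.206], TCP at [152.139, 554.523, 303.888] pointing down, gripper open.
Joint ranges: [-2.99, 2.99], [-0.89, 2.07], [0.3, 2.58], [-1.14, 4.28], [0, 2.63], [-3.12, 3.12]. Speed limits (rad/s): [2.57, 2.57, 3.01, 3.14, 3.14, 3.14].

### API

Orientations are given as [roll, pitch, yaw] about the fixed x, y, z axes, in that order (R = Rz(yaw) Ry(pitch) Rx(roll)).
In Python, from rig import ctrl, snapshot, camera_params gives the robot as it stands.
- The arm moves only by the tool send_rows, never from a script. Its argument "rows" is a list of rows, each an object of numbers: "tx", "ty", "tz": the shift along the tool's x, y, z in mm; "turn": the turn about the tool's y in degrees. A call has 1 to 8 rows; each row is the pose to reach, as a shift and turn from the pose measured when the call began, along the tool's axes at that moment; what a row does not reach only later rows make up. A row lasts 1/12 s, in which the tool goes at most 41.7 mm and 7.16 degrees, less where a joint would pass 70% of its speed; a pose out of reach is approached as far as the arm can. A call with a gripper value outside its range is refused whole. "claw" is the finger opening in mm, from 0 to 85.4, set as the call begins (left out, the last holds). The fingers move at their own pace and stop on an object; "newtons" is the grip in N (left out, the last holds). Time passes only in rows, so rows that repeat a pose let the fingers close. It gives the time, the measured TCP pose, the force and the opening at its end, in the units of the state.
- ctrl.read_state(): the state, without advancing time (a new reading comes with each control period).
- snapshot(name): name is "scene" or "top" or "wrist"; returns (picture, depth): 420x560x3 uint8, blue, green, red; 420x560 float32, mm along the optical axis (not along the pixel's ray), 0 where there is no reading.
- camera_params(name): a dict with "K" (3x3 intrinsics, pixels), "xyz" and "orientation" of the camera in the world. Camera axes: x right, y up, looking along -z (the intrinsics and any distortion apply to the point x, -y, -z); pixel columns grow to the right and rows downward; lengths in mm; the calibration is good to about 2 mm. The wrist camera is an equidistant fisheye: a pixel r from the principal point sees the ray r / f radians off the axis. A picture is of the moment at which its call begins: read the wrist's pose just before it. camera_params takes no time and is no camera call; for the wrist camera it gives the pose at the moment of the call.
- ctrl.sign_off(): hands the job in, once; it reports no verdict.
The state is a dict: "time": time; "q": joint angles; "joint_velocities": joint speeds; "joint_torque": joint torques, N m; "position": TCP position; "eef_rot": TCP orientation; "ft_force": force on the tool from outside, world axes, zero at the start; "moment": the same for the moment, N m; "gripper_width": opening from 0.0 (shut) to 1.0 (fully open).
Only numpy, scipy, OpenCV 4.12 (cv2) and the standard library are available. Lean on these libraries where they do the work, as an engineer would, in place of code of your own. Each camera call takes 0.05 s, during which the arm holds its last target.

### The job

The tackle box is to travel with one float and one pirk, one in each of its two compartments, and at present it holds only one of the two. See which kind is missing, take one from the pads beside the box and set it down on the floor of the empty compartment without lowering the propped lid. Then break the lid stay by pushing its knee away from the robot, and press the lid fully shut; leave the left-over float, what was already in the box and everything else where they are, and do not force the lid while the stay is locked.

Things in the scene. Friction and masses are not known exactly. Their poses are not given: they have to be found in the camera images.
- tackle_box: Orange tackle box, fixed to the table, turned up to 12 degrees; origin under its centre at table height, +x to its hinge side (away from the robot), +y to the end with the folding stay (robot's left). Outside 180 (x) by 280 (y) mm, rim 60 mm above the table, walls 7 mm, floor 6 mm. A latch housing with a steel press button projects 10 mm at the front; it is not needed.
- divider (a point): Top of the divider between the two compartments (x = +15, y = 0, z = 51 mm in the box's frame, axes as the box), 5 mm thick. Each compartment is 135 mm along x (box x = -52 to +83) and 130 mm along y. Before them, x = -83 to -52, is a low grey bench, top 27 mm above the table. The +y compartment holds the item already packed; the -y one is empty.
- empty_side (a point): Point on the floor of the empty (-y) compartment, 6 mm above the table, at x = +5, y = -68 mm in the box's frame; axes as the box. The lid leans over it, so a gripper cannot come straight down: lean it 20 to 35 degrees from vertical, fingers pointing down and away from the robot (+x of the box), closing along the box's y.
- lid_hinge (a point): Middle of the lid's hinge line, on the far rim of the box (x = +90, z = 60 mm in the box's frame); the hinge runs along the box's y. Axes as the box. The lid is a flat orange slab, 180 mm from hinge to front edge, 280 mm wide, 8 mm thick, that lies on the rim when shut (its top then 68 mm above the table).
- lid (a joint): Lid angle in rad: 0 = propped open, 65 degrees above closed, leaning over the box towards the robot (front edge about 225 mm above the table); 1.134 = shut. With the stay broken, friction holds the lid where it is left; a few newtons, pressed on its outer face 130 mm from the hinge, lower it. Shut, it stays shut.
- knee_pin (a point): Point to push on a steel pin (10 mm thick, 66 mm long, 16 mm knob on its outer end) that sticks out to +y from the knee of the stay at the box's +y end. Locked, it is at x = +22, y = 195, z = 85 mm in the box's frame, free on its robot side. Pushed to +x with a closed fingertip (3 N to start, up to 20 N further on) the knee breaks, and sinks as it swings about point stay_foot.
- stay_foot (a point): Pin on the box's +y end about which the stay's lower link turns (x = 0, y = 147, z = 15 mm in the box's frame, axes as the box). The stay is two steel links, 73 mm each, 7 mm outside the box's end; the upper one hangs on the lid. With the knee pushed to x = +50 mm in the box's frame it is at z = 69 mm and the lid has come down to about 50 degrees.
- stay_knee (a joint): Bend of the stay's knee in rad: 0 = locked, slightly past straight against its stop, knee towards the robot; grows as the knee is pushed away (+x of the box); about 2.5 with the lid shut. The links have friction and do not spring back once the knee is well bent. As the knee breaks, the lid's end comes down beside the pin: keep the gripper's body out to +y, clear of it.
- float_1_center (a point): A float (one of two alike): plain white plastic bung float, round, standing upright on its flat 30 mm end, 44 mm high, 44 mm across at its widest (20 mm above its foot), narrowing to a 10 mm stub on top, about 35 g. This point is its centre, 22 mm above its foot. It stands in the tackle box or on one of the two rubber pads. Its turn about the vertical means nothing.
- float_2_center (a point): The other float, just like the first: plain white plastic bung float, round, standing upright on its flat 30 mm end, 44 mm high, 44 mm across at its widest (20 mm above its foot), narrowing to a 10 mm stub on top, about 35 g. This point is its centre, 22 mm above its foot. It stands in the tackle box or on one of the two rubber pads. Its turn about the vertical means nothing.
- pirk_center (a point): The pirk: a plain wooden fishing jig lying flat, 95 mm long along its own x, 26 mm wide (y), 30 mm high (z), narrower at both ends, a small wire eye at each end, about 60 g. This point is its centre, 15 mm above what it lies on. It lies either in the tackle box or on one of the two pads, its length roughly along x (turned up to 30 degrees).
- pad_left: Black rubber pad, 200 (x) by 190 (y) by 6 mm thick, fixed; origin under its centre. Left of the box; one item stands on it.
- pad_right: The same pad to the right of the box; one item stands on it.
- float_1: The body of the first float; origin at the centre of its foot.
- float_2: The body of the other float; origin at the centre of its foot.
- pirk: The body of the pirk; origin at the centre of its underside.
- reel: Bystander: silver reel, 68 mm across, 71 mm high with its crank; origin under its centre.
- spool: Bystander: clear plastic spool, 56 mm across, 36 mm high; origin under its centre.
- sinker: Bystander: dark steel sinker, 40 mm across, 26 mm high; origin under its centre.
- jar: Bystander: amber jar, 64 mm across, 75 mm high; origin under its centre.
- cup: Bystander: white cup without a handle, 70 mm across, 80 mm high; origin under its centre.
- driver: Bystander: screwdriver lying on the table; origin at its middle, below.

How it is judged (in metres and radians):
On the way, in this order (a step that is already met when the one before it is completed fails the run):
1. the missing kind stands or lies on the floor of the empty compartment, at rest, with the lid still propped up (((x of float_1_center in the frame of tackle_box between -0.055 and 0.083 m and z of float_1_center in the frame of tackle_box below 0.034 m and y of float_1_center in the frame of tackle_box between 0.003 and 0.133 m and x of pirk_center in the frame of tackle_box between -0.055 and 0.083 m and z of pirk_center in the frame of tackle_box below 0.028 m and y of pirk_center in the frame of tackle_box between -0.133 and -0.003 m and (y of float_2_center in the frame of tackle_box above 0.18 m or y of float_2_center in the frame of tackle_box below -0.16 m or x of float_2_center in the frame of tackle_box below -0.12 m or x of float_2_center in the frame of tackle_box above 0.12 m)) or (x of pirk_center in the frame of tackle_box between -0.055 and 0.083 m and z of pirk_center in the frame of tackle_box below 0.028 m and y of pirk_center in the frame of tackle_box between 0.003 and 0.133 m and x of float_1_center in the frame of tackle_box between -0.055 and 0.083 m and z of float_1_center in the frame of tackle_box below 0.034 m and y of float_1_center in the frame of tackle_box between -0.133 and -0.003 m and (y of float_2_center in the frame of tackle_box above 0.18 m or y of float_2_center in the frame of tackle_box below -0.16 m or x of float_2_center in the frame of tackle_box below -0.12 m or x of float_2_center in the frame of tackle_box above 0.12 m)) or (x of pirk_center in the frame of tackle_box between -0.055 and 0.083 m and z of pirk_center in the frame of tackle_box below 0.028 m and y of pirk_center in the frame of tackle_box between 0.003 and 0.133 m and x of float_2_center in the frame of tackle_box between -0.055 and 0.083 m and z of float_2_center in the frame of tackle_box below 0.034 m and y of float_2_center in the frame of tackle_box between -0.133 and -0.003 m and (y of float_1_center in the frame of tackle_box above 0.18 m or y of float_1_center in the frame of tackle_box below -0.16 m or x of float_1_center in the frame of tackle_box below -0.12 m or x of float_1_center in the frame of tackle_box above 0.12 m))) and value of joint lid below 0.1 rad and value of joint stay_knee below 0.2 rad and linear speed of each of float_1, float_2, pirk below 0.02 m/s), for 0.2 s.
2. the knee of the stay is broken (bent by more than 0.4 rad) while the lid is still well open (value of joint stay_knee above 0.4 rad and value of joint lid below 0.9 rad), for 0.05 s.
At the end, for the whole second after the job is handed in: One float and the pirk are in the box, one in each compartment, on its floor and at rest; the item that was in the box is still in its own compartment, the left-over float is outside the box, and the lid is shut to within 0.044 rad (front edge within 8 mm of the rim) (((x of float_1_center in the frame of tackle_box between -0.055 and 0.083 m and z of float_1_center in the frame of tackle_box below 0.034 m and y of float_1_center in the frame of tackle_box between 0.003 and 0.133 m and x of pirk_center in the frame of tackle_box between -0.055 and 0.083 m and z of pirk_center in the frame of tackle_box below 0.028 m and y of pirk_center in the frame of tackle_box between -0.133 and -0.003 m and (y of float_2_center in the frame of tackle_box above 0.18 m or y of float_2_center in the frame of tackle_box below -0.16 m or x of float_2_center in the frame of tackle_box below -0.12 m or x of float_2_center in the frame of tackle_box above 0.12 m)) or (x of pirk_center in the frame of tackle_box between -0.055 and 0.083 m and z of pirk_center in the frame of tackle_box below 0.028 m and y of pirk_center in the frame of tackle_box between 0.003 and 0.133 m and x of float_1_center in the frame of tackle_box between -0.055 and 0.083 m and z of float_1_center in the frame of tackle_box below 0.034 m and y of float_1_center in the frame of tackle_box between -0.133 and -0.003 m and (y of float_2_center in the frame of tackle_box above 0.18 m or y of float_2_center in the frame of tackle_box below -0.16 m or x of float_2_center in the frame of tackle_box below -0.12 m or x of float_2_center in the frame of tackle_box above 0.12 m)) or (x of pirk_center in the frame of tackle_box between -0.055 and 0.083 m and z of pirk_center in the frame of tackle_box below 0.028 m and y of pirk_center in the frame of tackle_box between 0.003 and 0.133 m and x of float_2_center in the frame of tackle_box between -0.055 and 0.083 m and z of float_2_center in the frame of tackle_box below 0.034 m and y of float_2_center in the frame of tackle_box between -0.133 and -0.003 m and (y of float_1_center in the frame of tackle_box above 0.18 m or y of float_1_center in the frame of tackle_box below -0.16 m or x of float_1_center in the frame of tackle_box below -0.12 m or x of float_1_center in the frame of tackle_box above 0.12 m))) and value of joint lid above 1.09 rad and velocity of joint lid below 0.05 rad/s and linear speed of each of float_1, float_2, pirk below 0.02 m/s); the robot touches nothing.
It fails at once if more than one of the two floats and the pirk is moved by more than 40 mm (the left-over float or the item already in the box disturbed) (distance of each of float_1_center, float_2_center from where it was at the start of the episode above 0.04 m or distance of each of float_1_center, pirk_center from where it was at the start of the episode above 0.04 m or distance of each of float_2_center, pirk_center from where it was at the start of the episode above 0.04 m).
It fails at once if a bystander (reel, spool, sinker, jar, cup or screwdriver) is moved by more than 40 mm (distance of any of reel, spool, sinker, jar, cup, driver from where it was at the start of the episode above 0.04 m).
It fails at once if the lid or box is forced (more than 40 N) while the stay is locked (value of joint stay_knee below 0.1 rad and contact force between the arm and tackle_box above 40 N).
It also fails if it takes over 61 s, if anything falls off the work surface, if the arm or the gripper's body presses on something with over 40 N, if the wrist force passes 120 N, or if a joint passes its speed limit or range.

## Working session

There is one attempt and no reset: what is moved stays moved. The work goes in short steps, Python scripts to look and compute and a tool call to move; the robot and the scene stay as the last step left them, time stands still between calls to the robot, and variables do not carry over. Pictures are saved under pics/ and viewed, and the job is handed in when it is done.

Besides the shell and the picture viewer there is one more tool, called as name(argument=value, ...) on one line, values as JSON. send_rows: Moves the arm, as the interface text tells. Its arguments: {"type":"object","properties":{"rows":{"type":"array"},"claw":{"type":"number"},"newtons":{"type":"number"}},"required":["rows"]}

```bash
ls; mkdir -p pics
python3 - <<'E'
from rig import ctrl,snapshot,camera_params
import cv2,numpy as np
print(ctrl.read_state())
for n in("scene","top","wrist"):
    p=camera_params(n);print(n,p)
    a,d=snapshot(n);cv2.imwrite(f"pics/{n}0.png",a);np.save(f"pics/{n}0.npy",d)
E
```

```text
pics
{'time': 0.0, 'q': array([ 1.09669510e+00,  1.81536893e-01,  1.60798372e+00, -1.55829158e-05,
        1.35379931e+00, -2.06315473e-01]), 'joint_velocities': array([ 1.99521808e-03,  1.16997446e-03, -2.86883472e-05, -5.48537359e-04,
       -4.57627085e-04,  4.42479796e-04]), 'joint_torque': array([ 3.87446448e-05, -4.44863856e+01, -3.51342380e+01, -2.85921424e-04,
        9.01294698e-03, -1.48827434e-05]), 'position': array([151.9436278 , 554.12795544, 302.99811388]), 'eef_rot': array([-1.57045738,  0.00169375,  1.30301423]), 'ft_force': array([-0.65680392, -0.13704021, -0.49545729]), 'moment': array([ 0.04307252, -0.01237245,  0.0096312 ]), 'gripper_width': 0.9960490471123882}
scene {'K': array([[454.67479844,   0.        , 273.15409195],
       [  0.        , 454.67479844, 210.98800982],
       [  0.        ,   0.        ,   1.        ]]), 'xyz': array([ 581.71473386, -290.82573855, 1148.97462721]), 'orientation': array([ 0.30911897, -0.00079949,  0.16042343])}
top {'K': array([[471.92838285,   0.        , 280.73717403],
       [  0.        , 471.92838285, 202.07153728],
       [  0.        ,   0.        ,   1.        ]]), 'xyz': array([ 442.348358  ,   61.1299529 , 1390.54627483]), 'orientation': array([ 7.67543761e-02, -1.69221029e-04, -1.54870064e+00])}
wrist {'K': array([[325.1922621 ,   0.        , 277.21678659],
       [  0.        , 325.1922621 , 204.86306804],
       [  0.        ,   0.        ,   1.        ]]), 'xyz': array([ 88.39785367, 573.32407946, 372.32347803]), 'orientation': array([-2.62772785e-01,  6.90751945e-04,  1.30352493e+00])}
```

View pics/scene0.png

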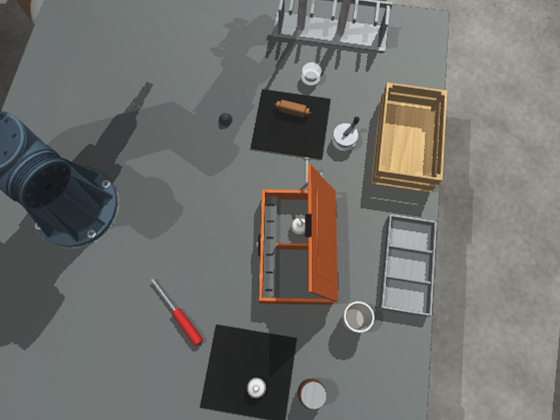

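View pics/top0.png

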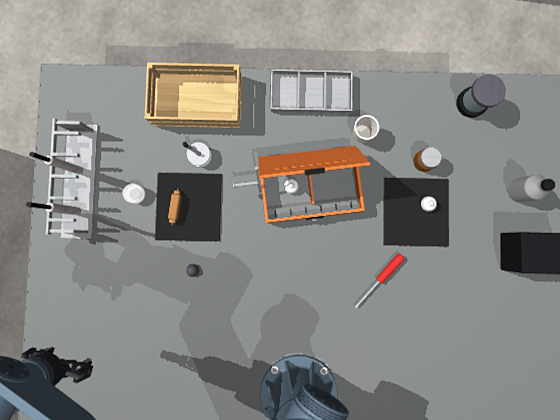

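View pics/wrist0.png

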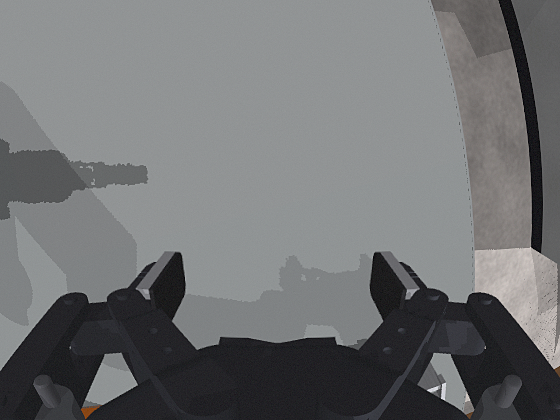

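The float is already packed in the +y compartment, so the pirk is missing. It lies on the left pad, at about (293,107) in the scene picture and (175,207) in the top picture. Next I'll measure the box and the pirk.

```bash
cat > h.py <<'E'
import numpy as np,cv2
from scipy.spatial.transform import Rotation as R
from rig import ctrl,snapshot,camera_params
def cloud(n,d,p=None):
    p=p or camera_params(n);K=p["K"]
    v,u=np.mgrid[0:d.shape[0],0:d.shape[1]]
    a=(u-K[0,2])/K[0,0]*d;b=(v-K[1,2])/K[1,1]*d
    P=np.dstack([a,-b,-d])
    return P@R.from_euler('xyz',p["orientation"]).as_matrix().T+p["xyz"]
def toplane(n,uv,z):
    p=camera_params(n);K=p["K"];uv=np.atleast_2d(uv).astype(float)
    r=np.c_[(uv[:,0]-K[0,2])/K[0,0],-(uv[:,1]-K[1,2])/K[1,1],-np.ones(len(uv))]@R.from_euler('xyz',p["orientation"]).as_matrix().T
    return p["xyz"]+r*((z-p["xyz"][2])/r[:,2])[:,None]
def px(n,P):
    p=camera_params(n);K=p["K"]
    c=(np.atleast_2d(P)-p["xyz"])@R.from_euler('xyz',p["orientation"]).as_matrix()
    return np.c_[K[0,2]-K[0,0]*c[:,0]/c[:,2],K[1,2]+K[1,1]*c[:,1]/c[:,2]]
def st():
    s=ctrl.read_state();M=R.from_euler('xyz',s["eef_rot"]).as_matrix();return s,M
E
python3 - <<'E'
from h import *
for n in("scene","top"):
    a=cv2.imread(f"pics/{n}0.png");d=np.load(f"pics/{n}0.npy")
    C=cloud(n,d);hsv=cv2.cvtColor(a,cv2.COLOR_BGR2HSV)
    m=(hsv[...,0]<14)&(hsv[...,1]>150)&(d>0)
    reg=(C[...,0]>430)&(C[...,0]<800)&(C[...,1]>-120)&(C[...,1]<260)
    mm=m&reg
    for lo,hi in((50,66),(100,130),(200,235)):
        k=mm&(C[...,2]>lo)&(C[...,2]<hi)
        P=C[k];print(n,lo,len(P))
        if len(P)>10:
            r=cv2.minAreaRect(P[:,:2].astype(np.float32));print(r, cv2.boxPoints(r).round(1).tolist())
    # pirk
    k=(hsv[...,0]<20)&(hsv[...,1]>90)&(C[...,1]>250)&(C[...,1]<420)&(C[...,0]>400)&(C[...,0]<650)&(d>0)
    n_,l,s_,c_=cv2.connectedComponentsWithStats(k.astype(np.uint8));
    i=1+s_[1:,4].argmax();q=l==i
    P=C[q];print("pirk",s_[i],P[:,2].min(),P[:,2].max())
    uv=np.argwhere(q)[:,::-1]
    W=toplane(n,uv,21);r=cv2.minAreaRect(W[:,:2].astype(np.float32));print(r)
E
python3 - <<'E'
import cv2
a=cv2.imread('pics/scene0.png');cv2.imwrite('pics/s0z.png',cv2.resize(a[60:330,220:400],None,fx=2.2,fy=2.2,interpolation=2)[:600])
a=cv2.imread('pics/top0.png');cv2.imwrite('pics/t0z.png',cv2.resize(a[130:250,140:400],None,fx=3,fy=3,interpolation=2))
E
```

```text
scene 50 419
((561.6405029296875, 0.7434539794921875), (116.87821197509766, 227.6912078857422), 7.9822096824646) [[488.0, 105.4000015258789], [519.5999755859375, -120.0999984741211], [635.2999877929688, -103.9000015258789], [603.7000122070312, 121.5999984741211]]
scene 100 387
((670.6401977539062, 2.180389404296875), (15.634002685546875, 246.62289428710938), 7.7027788162231445) [[646.4000244140625, 123.30000305175781], [679.4000244140625, -121.0999984741211], [694.9000244140625, -119.0], [661.9000244140625, 125.4000015258789]]
scene 200 819
((619.8189086914062, -0.02252197265625), (19.97075843811035, 243.11117553710938), 7.57818603515625) [[593.9000244140625, 119.19999694824219], [626.0, -121.80000305175781], [645.7000122070312, -119.19999694824219], [613.7000122070312, 121.80000305175781]]
pirk [276  99  34  18 390] 4.698878403960634 42.77897149739874
((528.4501342773438, 373.8864440917969), (39.946109771728516, 95.895751953125), 83.29023742675781)
top 50 237
((596.0947875976562, -2.64361572265625), (187.98345947265625, 243.36790466308594), 7.91402006149292) [[486.20001220703125, 104.9000015258789], [519.7999877929688, -136.10000610351562], [705.9000244140625, -110.19999694824219], [672.4000244140625, 130.8000030517578]]
top 100 253
((666.7182006835938, 3.0843963623046875), (15.419849395751953, 246.5014190673828), 8.686691284179688) [[640.5, 123.80000305175781], [677.7000122070312, -119.9000015258789], [693.0, -117.5999984741211], [655.7000122070312, 126.0999984741211]]
top 200 511
((617.9024658203125, -0.03728485107421875), (21.78555679321289, 241.3733367919922), 8.114995956420898) [[590.0999755859375, 117.9000015258789], [624.2000122070312, -121.0999984741211], [645.7000122070312, -118.0], [611.5999755859375, 121.0]]
pirk [168 190  14  34 329] 1.5486265106546853 44.39982545492512
((528.07958984375, 372.2404479980469), (31.32980728149414, 96.31922912597656), 84.07713317871094)
```

View pics/s0z.png

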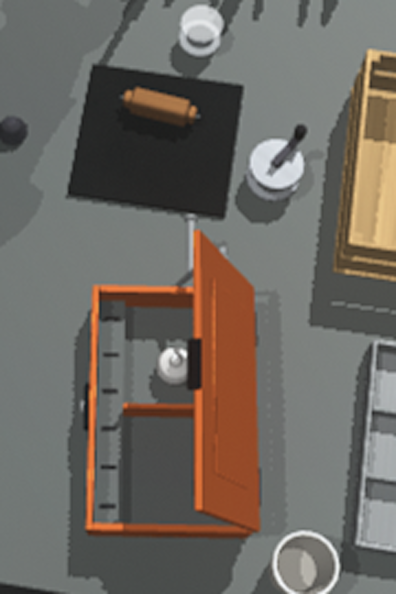

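View pics/t0z.png

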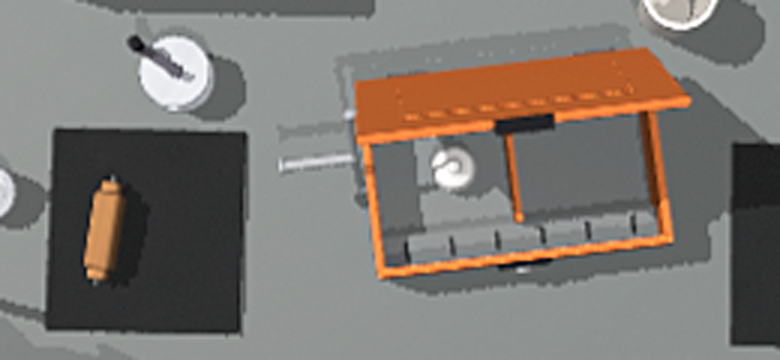

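Run:
```python
from h import *
for n,cs in(("scene",[(95*1/2.2+220,285/2.2+60),(88/2.2+220,532/2.2+60),(258/2.2+220,530/2.2+60)]),("top",[(380/3+140,278/3+130),(672/3+140,242/3+130)])):
    a=cv2.imread(f"pics/{n}0.png");d=np.load(f"pics/{n}0.npy")
    C=cloud(n,d);hsv=cv2.cvtColor(a,cv2.COLOR_BGR2HSV)
    m=(hsv[...,0]<14)&(hsv[...,1]>150)
    # pixels whose z=60 plane point
    uv=np.argwhere(m)[:,::-1];W=toplane(n,uv,60)[:,:2]
    k=(abs(W[:,0]-560)<140)&(abs(W[:,1])<200);W=W[k]
    print(n,"corners",toplane(n,cs,60)[:,:2].round(1).tolist())
    th=np.radians(8);ex=np.array([np.cos(th),np.sin(th)]);ey=np.array([-ex[1],ex[0]])
    A=W@ex;B=W@ey
    # front edge: min A per B bin ; ends: for low A, extreme B
    bins=np.arange(-130,130,4);fr=[]
    for b in bins:
        q=(B>=b)&(B<b+4)
        if q.sum(): fr.append((b+2,A[q].min()))
    fr=np.array(fr);med=np.median(fr[:,1]);g=abs(fr[:,1]-med)<6
    pf=np.polyfit(fr[g,0],fr[g,1],1);print("front A",med,pf,np.degrees(np.arctan(pf[0])))
    lo=A<med+70
    print("ends",np.percentile(B[lo],[0,.5,1,99,99.5,100]))
    L=cloud(n,d);k=m&(L[...,2]>80)&(abs(L[...,1])<200)&(L[...,0]>500)
    P=L[k];Bl=P[:,:2]@ey;print("lid ends",np.percentile(Bl,[0,.5,1,99,99.5,100]))
```

```text
scene corners [[492.7, 105.3], [532.3, -174.8], [712.4, -143.5]]
front A 500.22437539692805 [1.27328899e-02 5.00260314e+02] 0.7295014316169558
ends [-247.61883735 -247.43993223 -247.26102488   35.27168151   35.46679891
   35.66191893]
lid ends [-242.75480494 -242.21676921 -241.7415003    29.82380537   31.35054248
   35.33924103]
top corners [[485.6, 101.5], [525.5, -172.4]]
front A 497.55457020380163 [1.31737305e-03 4.97563589e+02] 0.07547987241006988
ends [-243.92428691 -243.50780509 -243.27251707   35.62751037   35.81646592
   35.99923856]
lid ends [-242.78342451 -240.20339843 -238.86314925   32.25119742   33.70822438
   36.52413309]
```

send_rows(rows=[{"tx": -8,"tz": -38,"turn": -1.1},{"tx": -16,"tz": -76,"turn": -2.2},{"tx": -24,"tz": -114,"turn": -3.3},{"tx": -32,"tz": -152,"turn": -4.4},{"tx": -40,"tz": -190,"turn": -5.5},{"tx": -48,"tz": -228,"turn": -6.6},{"tx": -56,"tz": -266,"turn": -7.7},{"tx": -64,"tz": -304,"turn": -8.8}], claw=85, newtons=40)

```text
invalid input at $.rows[0]: expected keys tx, ty, tz, turn
```

Run:
```python
from h import *
s,M=st();print(s["time"],s["position"],s["eef_rot"]);print(M.T@(np.array([498.4,376.4,220])-s["position"]))
p=camera_params("wrist");a,d=snapshot("wrist");cv2.imwrite("pics/w1.png",a)
a,d=snapshot("scene");cv2.imwrite("pics/s1.png",a);C=cloud("scene",d)
a,dt=snapshot("top");cv2.imwrite("pics/t1.png",a);D=cloud("top",dt)
for P in(C[d>0],D[dt>0]):
    Q=(P-s["position"])@M
    for h0 in range(-300,80,20):
        k=(Q[:,1]>h0)&(Q[:,1]<=h0+20)&(np.hypot(Q[:,0],Q[:,2])<150)
        if k.sum()>5: print(h0,k.sum(),Q[k,0].min().round(),Q[k,0].max().round(),Q[k,2].min().round(),Q[k,2].max().round())
```

```text
0.15 [151.96918274 554.23256104 303.21136625] [-1.57051629e+00  1.31750873e-03  1.30304143e+00]
[ -79.73204542   83.20975158 -381.15849795]
-300 610 -147.0 -15.0 -61.0 -18.0
-280 769 -147.0 -1.0 -65.0 16.0
-260 624 -147.0 12.0 -68.0 24.0
-240 441 -144.0 23.0 -68.0 23.0
-220 112 -86.0 24.0 -65.0 31.0
-160 99 -31.0 18.0 -38.0 -19.0
-140 199 -38.0 23.0 -40.0 -7.0
-120 121 -37.0 21.0 -39.0 4.0
-100 188 -37.0 27.0 -37.0 15.0
-80 170 -37.0 21.0 -38.0 18.0
-60 196 -67.0 68.0 -34.0 14.0
-40 182 -70.0 70.0 -20.0 12.0
-20 175 -75.0 73.0 -17.0 14.0
0 145 -74.0 73.0 -16.0 13.0
20 35 -56.0 58.0 -11.0 -3.0
40 45 -55.0 57.0 -11.0 5.0
```

send_rows(rows=[{"tx": -8,"ty": 0,"tz": -38,"turn": -1.1},{"tx": -16,"ty": 0,"tz": -76,"turn": -2.2},{"tx": -24,"ty": 0,"tz": -114,"turn": -3.3},{"tx": -32,"ty": 0,"tz": -152,"turn": -4.4},{"tx": -40,"ty": 0,"tz": -190,"turn": -5.5},{"tx": -48,"ty": 0,"tz": -228,"turn": -6.6},{"tx": -56,"ty": 0,"tz": -266,"turn": -7.7},{"tx": -64,"ty": 0,"tz": -304,"turn": -8.8}], claw=85, newtons=40)

```text
time: 0.97
position: [429.8, 411.1, 303.6]
eef_rot: [-1.571, 0.0, 1.458]
ft_force: [0.9, 0.5, -0.4]
gripper_width: 0.993
```

Run:
```python
from h import *
s,M=st();print(s["time"],s["position"],s["eef_rot"]);print(M.T@(np.array([498.4,376.4,220])-s["position"]))
p=camera_params("wrist");a,d=snapshot("wrist");cv2.imwrite("pics/w1.png",a)
```

```text
0.9667 [429.79628098 411.05623895 303.64408687] [-1.57064712e+00  4.31369523e-04  1.45753605e+00]
[-26.64463465  83.64483278 -72.09343815]
```

View pics/w1.png

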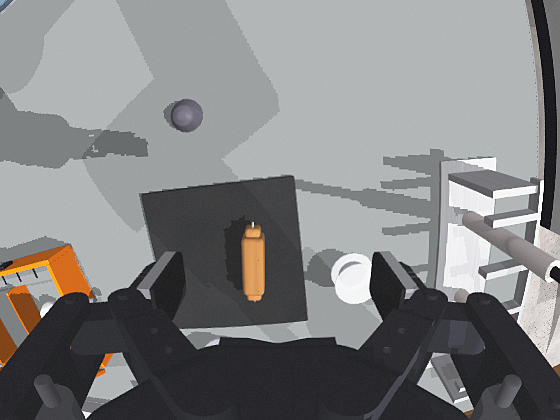

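```bash
cat >> h.py <<'E'
def wplane(uv,z,p=None):
    p=p or camera_params("wrist");K=p["K"];uv=np.atleast_2d(uv).astype(float)
    x=(uv[:,0]-K[0,2])/K[0,0];y=(uv[:,1]-K[1,2])/K[1,1];t=np.hypot(x,y)
    f=np.sin(t)/np.maximum(t,1e-9)
    r=np.c_[x*f,-y*f,-np.cos(t)]@R.from_euler('xyz',p["orientation"]).as_matrix().T
    return p["xyz"]+r*((z-p["xyz"][2])/r[:,2])[:,None]
E
python3 - <<'E'
from h import *
a=cv2.imread("pics/w1.png");hsv=cv2.cvtColor(a,cv2.COLOR_BGR2HSV)
k=((hsv[...,0]<25)&(hsv[...,1]>90)).astype(np.uint8);k[:,:190]=0;k[:,320:]=0;k[:200]=0;k[320:]=0
n,l,s,c=cv2.connectedComponentsWithStats(k);i=1+s[1:,4].argmax();print(s[i],c[i])
uv=np.argwhere(l==i)[:,::-1]
for z in(21,30):
    W=wplane(uv,z)[:,:2].astype(np.float32);print(cv2.minAreaRect(W))
# width profile along rows
for v in range(s[i][1],s[i][1]+s[i][3],4):
    u=np.where(l[v]==i)[0];print(v,u.min(),u.max(),wplane([(u.min(),v),(u.max(),v)],24)[:,:2].round(1).tolist())
E
```

```text
[ 241  224   24   77 1611] [253.00496586 262.42333954]
((535.530517578125, 367.8008117675781), (27.29405975341797, 101.93263244628906), 82.5155258178711)
((531.2960815429688, 369.062744140625), (26.595443725585938, 99.32357025146484), 82.51538848876953)
224 250 254 [[483.8, 372.4], [484.3, 376.9]]
228 246 260 [[488.0, 367.2], [489.8, 383.1]]
232 245 262 [[492.7, 365.3], [494.9, 384.7]]
236 243 264 [[497.3, 362.3], [500.0, 386.3]]
240 241 264 [[502.0, 359.2], [504.9, 385.7]]
244 241 264 [[506.9, 358.5], [509.8, 385.1]]
248 241 264 [[511.9, 357.7], [514.8, 384.4]]
252 241 264 [[517.0, 356.9], [519.9, 383.7]]
256 242 264 [[522.2, 357.3], [525.0, 383.1]]
260 242 264 [[527.4, 356.5], [530.1, 382.4]]
264 242 264 [[532.6, 355.6], [535.3, 381.7]]
268 242 264 [[537.9, 354.8], [540.6, 381.0]]
272 242 264 [[543.2, 353.9], [546.0, 380.3]]
276 242 264 [[548.6, 353.1], [551.4, 379.6]]
280 242 264 [[554.1, 352.2], [556.8, 378.8]]
284 243 264 [[559.8, 352.5], [562.4, 378.1]]
288 243 264 [[565.4, 351.6], [568.0, 377.3]]
292 243 263 [[571.1, 350.7], [573.6, 375.4]]
296 247 261 [[577.4, 354.7], [579.1, 372.1]]
300 249 259 [[583.5, 356.3], [584.8, 368.8]]
```

Run:
```python
from h import *
s,M=st();print(M.T@(np.array([501.3,374,130])-s["position"]), np.degrees(s["eef_rot"][2]))
```

```text
[-25.41033754 174.03494352 -68.13237414] 83.3145843823291
```

send_rows(rows=[{"tx": -8,"ty": 15,"tz": -23,"turn": 0.4},{"tx": -16,"ty": 40,"tz": -46,"turn": 0.8},{"tx": -25.5,"ty": 70,"tz": -68,"turn": 0.8},{"tx": -25.5,"ty": 110,"tz": -68,"turn": 0.8},{"tx": -25.5,"ty": 150,"tz": -68,"turn": 0.8},{"tx": -25.5,"ty": 174,"tz": -68,"turn": 0.8},{"tx": -25.5,"ty": 174,"tz": -68,"turn": 0.8}])

```text
time: 1.6
position: [497.3, 371.8, 123.1]
eef_rot: [-1.565, 0.008, 1.439]
ft_force: [-0.9, -0.9, -0.1]
gripper_width: 0.992
```

```bash
cat > pk.py <<'E'
from h import *
import sys
s,M=st();p=camera_params("wrist");a,d=snapshot("wrist");cv2.imwrite(sys.argv[1],a)
print(s["position"],np.degrees(s["eef_rot"]))
hsv=cv2.cvtColor(a,cv2.COLOR_BGR2HSV)
k=((hsv[...,0]<25)&(hsv[...,1]>90)).astype(np.uint8);k[:,:190]=0;k[:,370:]=0
n,l,S,c=cv2.connectedComponentsWithStats(k);i=1+S[1:,4].argmax();print(S[i],c[i])
for v in range(S[i][1],S[i][1]+S[i][3],8):
    u=np.where(l[v]==i)[0];W=wplane([(u.min(),v),(u.max(),v)],30,p)-s["position"]
    print(v,u.min(),u.max(),(W@M)[:,[0,2]].round(1).tolist())
E
python3 pk.py pics/w2.png
```

```text
[497.32907383 371.84002207 123.06004359] [-89.67293439   0.48667286  82.47490687]
[ 260  207   48  136 5827] [283.60305475 275.85893256]
207 273 292 [[-0.4, 21.2], [9.5, 21.2]]
215 268 299 [[-3.0, 16.9], [13.2, 16.9]]
223 266 302 [[-4.1, 12.5], [14.8, 12.5]]
231 262 305 [[-6.3, 8.0], [16.5, 8.1]]
239 260 307 [[-7.4, 3.5], [17.7, 3.5]]
247 260 307 [[-7.5, -1.2], [17.9, -1.1]]
255 260 307 [[-7.6, -5.9], [18.0, -5.8]]
263 260 307 [[-7.6, -10.7], [18.2, -10.7]]
271 261 307 [[-7.2, -15.6], [18.4, -15.6]]
279 261 306 [[-7.3, -20.7], [18.0, -20.7]]
287 261 306 [[-7.4, -25.9], [18.2, -25.9]]
295 262 306 [[-6.9, -31.2], [18.4, -31.2]]
303 262 306 [[-7.0, -36.7], [18.6, -36.7]]
311 262 306 [[-7.1, -42.4], [18.8, -42.4]]
319 263 306 [[-6.7, -48.2], [19.1, -48.2]]
327 263 305 [[-6.8, -54.3], [18.7, -54.3]]
335 263 305 [[-6.9, -60.6], [19.0, -60.6]]
```

View pics/w2.png

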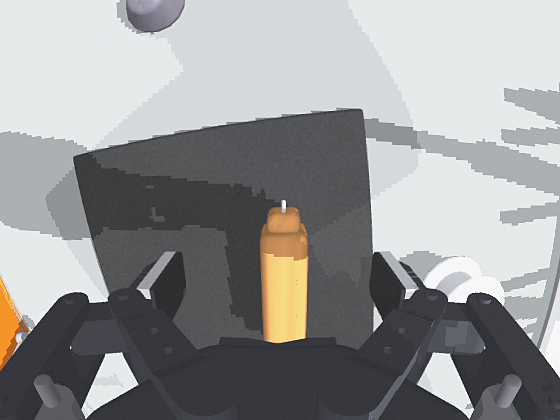

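send_rows(rows=[{"tx": 5.5,"ty": 0,"tz": 4,"turn": 0},{"tx": 5.5,"ty": 20,"tz": 4,"turn": 0},{"tx": 5.5,"ty": 39,"tz": 4,"turn": 0},{"tx": 5.5,"ty": 39,"tz": 4,"turn": 0},{"tx": 5.5,"ty": 39,"tz": 4,"turn": 0}])

```text
time: 2.07
position: [495.9, 379.5, 89.3]
eef_rot: [-1.57, 0.005, 1.44]
ft_force: [-0.4, 0.0, 0.5]
gripper_width: 0.994
```

```bash
python3 pk.py pics/w3.png
```

```text
[495.92853642 379.54493336  89.26016998] [-89.96486911   0.28786138  82.53222141]
[ 238  230   59  113 5735] [267.88596338 288.21551874]
230 256 279 [[-7.1, 20.6], [2.5, 20.7]]
238 249 286 [[-10.2, 17.0], [5.5, 17.1]]
246 247 287 [[-11.1, 13.3], [5.9, 13.4]]
254 243 293 [[-13.0, 9.6], [8.6, 9.7]]
262 241 295 [[-14.0, 5.7], [9.5, 5.9]]
270 239 295 [[-15.1, 1.8], [9.6, 2.0]]
278 238 295 [[-15.7, -2.3], [9.7, -2.1]]
286 239 296 [[-15.5, -6.4], [10.2, -6.2]]
294 239 296 [[-15.7, -10.6], [10.3, -10.4]]
302 240 295 [[-15.4, -15.0], [10.0, -14.7]]
310 241 295 [[-15.2, -19.5], [10.1, -19.2]]
318 241 295 [[-15.4, -24.2], [10.2, -23.9]]
326 242 295 [[-15.2, -29.0], [10.3, -28.7]]
334 243 295 [[-14.9, -33.9], [10.5, -33.6]]
342 271 284 [[-1.3, -38.8], [5.2, -38.7]]
```

View pics/w3.png

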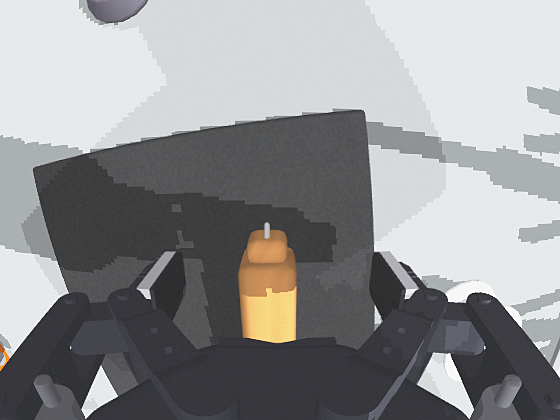

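send_rows(rows=[{"tx": -2.5,"ty": 5,"tz": 4,"turn": 0},{"tx": -2.5,"ty": 5,"tz": 4,"turn": 0},{"tx": -2.5,"ty": 5,"tz": 4,"turn": 0}])

```text
time: 2.37
position: [492.5, 378.0, 86.2]
eef_rot: [-1.573, 0.003, 1.441]
ft_force: [-0.1, -0.1, 0.3]
gripper_width: 0.997
```

```bash
python3 pk.py pics/w4.png
```

```text
[492.45422929 378.04112854  86.16886824] [-90.11288006   0.18717671  82.53878303]
[ 242  238   59  105 5367] [271.66163592 292.54238867]
238 261 283 [[-4.9, 18.2], [4.1, 18.2]]
246 253 290 [[-8.3, 14.6], [7.1, 14.7]]
254 251 291 [[-9.3, 11.0], [7.6, 11.0]]
262 247 297 [[-11.1, 7.2], [10.2, 7.3]]
270 244 298 [[-12.5, 3.4], [10.7, 3.5]]
278 242 299 [[-13.5, -0.6], [11.2, -0.5]]
286 242 300 [[-13.7, -4.6], [11.8, -4.5]]
294 242 300 [[-13.9, -8.8], [11.9, -8.6]]
302 243 300 [[-13.7, -13.0], [12.0, -12.9]]
310 244 300 [[-13.4, -17.4], [12.2, -17.3]]
318 244 300 [[-13.6, -22.0], [12.3, -21.8]]
326 245 299 [[-13.4, -26.7], [12.0, -26.5]]
334 245 299 [[-13.6, -31.6], [12.2, -31.4]]
342 271 283 [[-1.2, -36.3], [4.6, -36.3]]
```

send_rows(rows=[{"tx": 0,"ty": 1,"tz": 0,"turn": 0},{"tx": 0,"ty": 1,"tz": 0,"turn": 0},{"tx": 0,"ty": 1,"tz": 0,"turn": 0},{"tx": 0,"ty": 1,"tz": 0,"turn": 0},{"tx": 0,"ty": 1,"tz": 0,"turn": 0},{"tx": 0,"ty": 1,"tz": 0,"turn": 0},{"tx": 0,"ty": 1,"tz": 0,"turn": 0},{"tx": 0,"ty": 1,"tz": 0,"turn": 0}], claw=0, newtons=50)

```text
time: 3.08
position: [492.7, 378.0, 85.1]
eef_rot: [-1.573, 0.003, 1.44]
ft_force: [0.2, -0.2, 1.7]
gripper_width: 0.29
```

send_rows(rows=[{"tx": 0,"ty": -10,"tz": 0,"turn": 0},{"tx": 0,"ty": -40,"tz": 0,"turn": 0},{"tx": 0,"ty": -80,"tz": 0,"turn": 0},{"tx": 0,"ty": -120,"tz": 0,"turn": 0},{"tx": 0,"ty": -160,"tz": 0,"turn": 0},{"tx": 0,"ty": -200,"tz": 0,"turn": 0},{"tx": 0,"ty": -230,"tz": 0,"turn": 0},{"tx": 0,"ty": -230,"tz": 0,"turn": 0}])

```text
time: 3.75
position: [494.6, 380.2, 324.7]
eef_rot: [-1.584, -0.005, 1.441]
ft_force: [0.8, 0.5, 0.5]
gripper_width: 0.292
```

```bash
python3 pk.py pics/w5.png
python3 - <<'E'
from h import *
for n in("scene","top"):
    a,d=snapshot(n);cv2.imwrite(f"pics/{n}5.png",a);np.save(f"pics/{n}5.npy",d)
E
```

```text
[494.63703991 380.1977313  324.69205683] [-90.7808861   -0.26839399  82.54724489]
[ 248  239   59  104 5259] [276.92336946 293.30880396]
239 268 274 [[-9.1, -74.6], [-1.9, -74.6]]
247 259 297 [[-20.1, -85.1], [26.0, -85.2]]
255 258 298 [[-21.5, -95.8], [27.5, -95.9]]
263 252 303 [[-29.2, -106.8], [34.0, -107.0]]
271 250 304 [[-32.1, -118.1], [35.6, -118.2]]
279 249 305 [[-33.7, -129.6], [37.3, -129.8]]
287 248 306 [[-35.4, -141.5], [39.0, -141.7]]
295 249 305 [[-34.6, -153.7], [38.2, -153.9]]
303 249 306 [[-35.1, -166.3], [40.0, -166.5]]
311 249 305 [[-35.6, -179.2], [39.2, -179.5]]
319 249 304 [[-36.1, -192.7], [38.4, -192.9]]
327 248 303 [[-38.1, -206.6], [37.6, -206.8]]
335 249 303 [[-37.4, -221.1], [38.1, -221.3]]
```

View pics/w5.png

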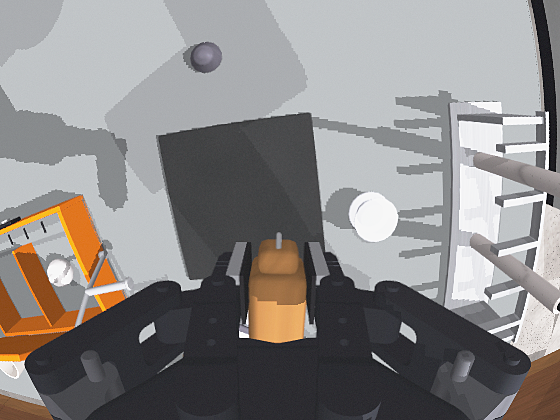

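View pics/scene5.png

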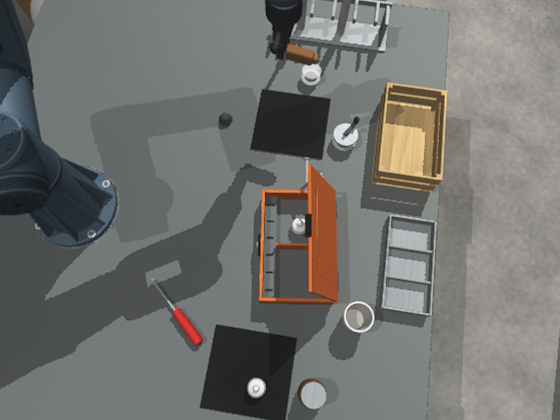

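send_rows(rows=[{"tx": -20,"ty": 0,"tz": 0,"turn": 0},{"tx": -59,"ty": 0,"tz": -6,"turn": -2},{"tx": -98,"ty": 0,"tz": -12,"turn": -4},{"tx": -137,"ty": 0,"tz": -24,"turn": -6},{"tx": -176,"ty": 0,"tz": -36,"turn": -8},{"tx": -215,"ty": 0,"tz": -48,"turn": -10},{"tx": -254,"ty": 0,"tz": -58,"turn": -12},{"tx": -293,"ty": 0,"tz": -68,"turn": -14}])

```text
time: 4.57
position: [520.0, 77.5, 313.8]
eef_rot: [-1.568, 0.003, 1.687]
ft_force: [1.1, 0.9, -0.7]
gripper_width: 0.291
```

```bash
cat >> h.py <<'E'
BC=np.array([597.9,-22.,0]);BY=8.0
def bw(P,c=None,y=None):
    c=BC if c is None else c;y=BY if y is None else y
    return R.from_euler('z',y,degrees=True).apply(P)+c
def wb(P): return R.from_euler('z',-BY,degrees=True).apply(np.asarray(P)-BC)
def go(P,yaw):
    s,M=st();print("t",s["time"],"pos",s["position"].round(1),"rot",np.degrees(s["eef_rot"]).round(2),"box",wb(s["position"]).round(1),"F",s["ft_force"].round(1),"w",round(s["gripper_width"],3))
    print("tool delta",(M.T@(bw(P)-s["position"])).round(1),"turn",round(-(yaw+90-np.degrees(s["eef_rot"][2])),2))
E
python3 -c "
from h import *
go([-60,-68,320],8)"
```

```text
t 4.5667 pos [520.   77.5 313.8] rot [-89.82   0.16  96.64] box [-63.3 109.4 313.8] F [ 1.1  0.9 -0.7] w 0.291
tool delta [-177.3   -5.7   -7.5] turn -1.36
```

send_rows(rows=[{"tx": -40,"ty": -2,"tz": -2,"turn": -0.7},{"tx": -80,"ty": -4,"tz": -4,"turn": -1.4},{"tx": -120,"ty": -5,"tz": -6,"turn": -1.4},{"tx": -155,"ty": -6,"tz": -7.5,"turn": -1.4},{"tx": -177,"ty": -6,"tz": -7.5,"turn": -1.4},{"tx": -177,"ty": -6,"tz": -7.5,"turn": -1.4},{"tx": -177,"ty": -6,"tz": -7.5,"turn": -1.4},{"tx": -177,"ty": -6,"tz": -7.5,"turn": -1.4}])

```text
time: 5.23
position: [547.1, -96.7, 318.4]
eef_rot: [-1.564, 0.0, 1.711]
ft_force: [-0.6, 0.4, -1.3]
gripper_width: 0.29
```

```bash
python3 -c "
from h import *
go([-28,-68,250],8)
p=camera_params('wrist');a,d=snapshot('wrist');cv2.imwrite('pics/w6.png',a)
import pickle;pickle.dump((p,d),open('pics/w6.pkl','wb'))
a,d=snapshot('scene');cv2.imwrite('pics/s6.png',a)
"
```

```text
t 5.2333 pos [547.1 -96.7 318.4] rot [-8.964e+01  2.000e-02  9.803e+01] box [-60.7 -66.9 318.4] F [-0.6  0.4 -1.3] w 0.29
tool delta [ -1.1  68.2 -33.1] turn 0.03
```

View pics/w6.png

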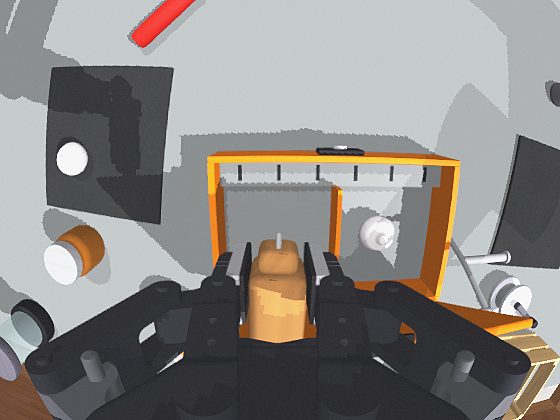

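View pics/s6.png

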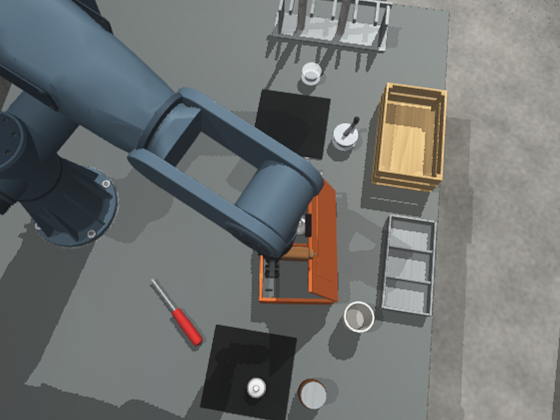

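```bash
python3 - <<'E'
from h import *
import pickle
p,d=pickle.load(open('pics/w6.pkl','rb'))
W=wplane([(208,156),(460,159),(218,164),(447,167)],60,p);print(wb(W).round(1))
a,b=W[0],W[1];print(np.linalg.norm(a-b),np.degrees(np.arctan2(-(b-a)[0],(b-a)[1])))
print(wb(wplane([(331,187),(341,187)],51,p)).round(1), wb(wplane([(224,184),(445,188)],27,p)).round(1))
E
python3 -c "
import cv2
a=cv2.imread('pics/w6.png');cv2.imwrite('pics/w6z.png',cv2.resize(a[130:290,190:480],None,fx=2.7,fy=2.7))"
```

```text
[[ -91.5 -136.1   60. ]
 [ -93.5  141.6   60. ]
 [ -83.  -125.8   60. ]
 [ -83.6  124.7   60. ]]
277.71011035701963 8.42245906690651
[[-57.1  -7.6  51. ]
 [-57.2   3.3  51. ]] [[ -55.6 -125.7   27. ]
 [ -52.9  143.8   27. ]]
```

View pics/w6z.png

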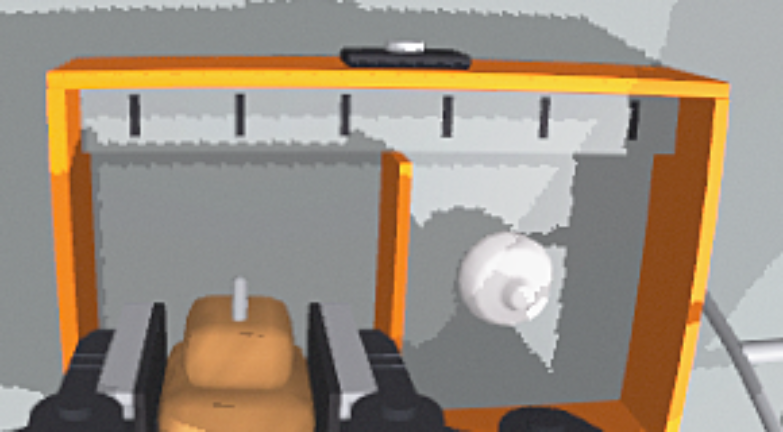

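```bash
sed -i 's/BC=np.array(\[597.9,-22.,0\])/BC=np.array([595.4,-22.,0])/' h.py; python3 -c "
from h import *
go([-82,-68,150],8)
go([-30,-68,150],8)"
```

```text
t 5.3333 pos [547.4 -96.1 319.3] rot [-8.972e+01  8.000e-02  9.812e+01] box [-57.8 -66.7 319.3] F [0.2 0.2 0.4] w 0.292
tool delta [ -1.  169.4  23.4] turn 0.12
t 5.3333 pos [547.4 -96.1 319.3] rot [-8.972e+01  8.000e-02  9.812e+01] box [-57.8 -66.7 319.3] F [0.2 0.2 0.4] w 0.292
tool delta [ -1.2 169.1 -28.6] turn 0.12
```

send_rows(rows=[{"tx": -1,"ty": 0,"tz": 15,"turn": 0.1},{"tx": -1,"ty": 10,"tz": 24,"turn": 0.1},{"tx": -1,"ty": 50,"tz": 24,"turn": 0.1},{"tx": -1,"ty": 90,"tz": 24,"turn": 0.1},{"tx": -1,"ty": 130,"tz": 24,"turn": 0.1},{"tx": -1,"ty": 160,"tz": 24,"turn": 0.1},{"tx": -1,"ty": 168,"tz": 24,"turn": 0.1},{"tx": -1,"ty": 168,"tz": 24,"turn": 0.1}])

```text
time: 6.0
position: [521.3, -99.1, 149.0]
eef_rot: [-1.561, -0.002, 1.712]
ft_force: [0.2, 0.4, -0.9]
gripper_width: 0.291
```

```bash
python3 -c "
from h import *
go([-30,-68,150],8)
for n in('wrist','scene','top'):
  a,d=snapshot(n);cv2.imwrite('pics/%s7.png'%n,a)
a=cv2.imread('pics/scene7.png');cv2.imwrite('pics/s7z.png',cv2.resize(a[160:330,220:380],None,fx=3.5,fy=3.5))
"
```

```text
t 6.0 pos [521.3 -99.1 149. ] rot [-89.43  -0.1   98.11] box [-84.1 -66.  149. ] F [ 0.2  0.4 -0.9] w 0.291
tool delta [ -2.1  -1.6 -54. ] turn 0.11
```

View pics/wrist7.png

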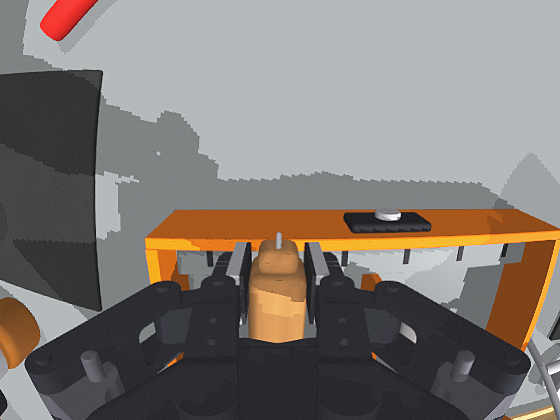

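View pics/s7z.png

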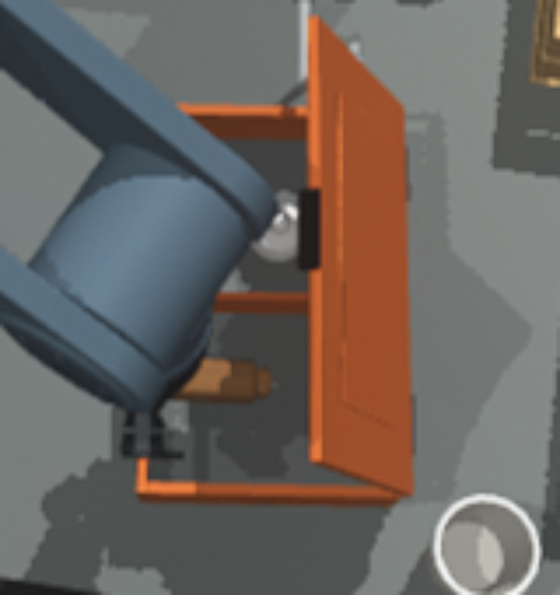

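```bash
python3 -c "
from h import *
t=toplane('scene',(220+272/3.5,160+383/3.5),85)
s,M=st();print(t,(M.T@(t[0]-s['position'])),wb(t))
"
```

```text
[[608.61227922 -88.90172777  85.        ]] [  0.38619208  68.60315905 -84.94985784] [[  3.77277731 -68.08943863  85.        ]]
```

send_rows(rows=[{"tx": -1,"ty": 0,"tz": -20,"turn": 0},{"tx": -2,"ty": 0,"tz": -45,"turn": 0},{"tx": -2,"ty": 0,"tz": -54,"turn": 0},{"tx": -2,"ty": 0,"tz": -54,"turn": 0},{"tx": -2,"ty": 20,"tz": -54,"turn": 0},{"tx": -2,"ty": 35,"tz": -54,"turn": 0},{"tx": -2,"ty": 35,"tz": -54,"turn": 0}])

```text
time: 6.73
position: [575.8, -94.8, 116.5]
eef_rot: [-1.565, 0.001, 1.712]
ft_force: [-1.3, 1.0, -0.1]
gripper_width: 0.286
```

```bash
python3 -c "
from h import *
go([-28,-68,85],8)
for n in('wrist','scene','top'):
  a,d=snapshot(n);cv2.imwrite('pics/%s8.png'%n,a)
a=cv2.imread('pics/scene8.png');cv2.imwrite('pics/s8z.png',cv2.resize(a[160:330,220:380],None,fx=3.5,fy=3.5))
"
```

```text
t 6.7333 pos [575.8 -94.8 116.5] rot [-8.964e+01  6.000e-02  9.808e+01] box [-29.5 -69.4 116.5] F [-1.3  1.  -0.1] w 0.286
tool delta [ 1.4 31.5 -1.7] turn 0.08
```

View pics/wrist8.png

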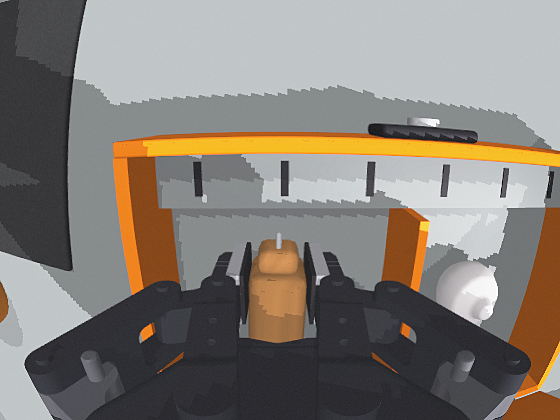

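View pics/s8z.png

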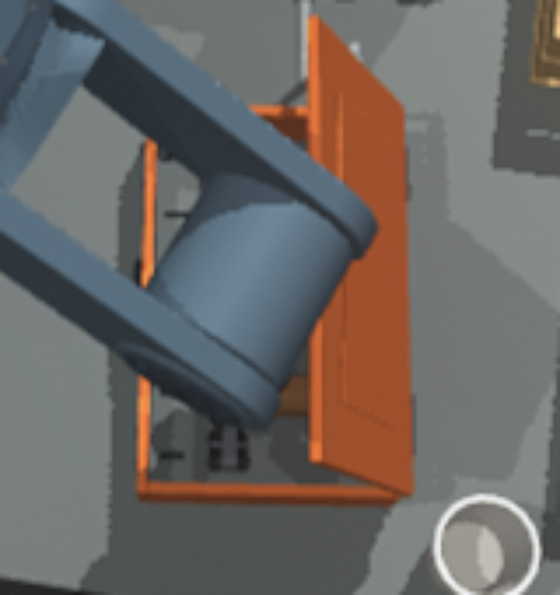

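```bash
python3 -c "
from h import *
s,M=st();W=wplane([(280,208),(280,214),(150,150),(127,150),(428,230),(405,230)],27);print(((W-s['position'])@M).round(1))
W=wplane([(280,208)],6);print(((W-s['position'])@M).round(1))
W=wplane([(278,240),(278,233)],52);print(((W-s['position'])@M).round(1))
"
```

```text
[[  3.3  92.7  20.3]
 [  3.3  92.7  17.1]
 [-64.9  93.   51.7]
 [-78.7  93.   52.4]
 [ 87.7  92.4   7.3]
 [ 73.   92.4   7.6]]
[[  3.5 113.7  14.5]]
[[ 2.2 67.7 12.4]
 [ 2.2 67.7 15.7]]
```

send_rows(rows=[{"tx": 1,"ty": 10,"tz": 0,"turn": 0},{"tx": 1,"ty": 20,"tz": 0,"turn": 0},{"tx": 1,"ty": 26,"tz": 0,"turn": 0},{"tx": 1,"ty": 29,"tz": 0,"turn": 0},{"tx": 1,"ty": 31,"tz": 0,"turn": 0},{"tx": 1,"ty": 31,"tz": 0,"turn": 0}])

```text
time: 7.38
position: [577.7, -94.7, 87.9]
eef_rot: [-1.569, 0.003, 1.712]
ft_force: [-0.5, 0.3, -0.1]
gripper_width: 0.292
```

```bash
python3 -c "
from h import *
go([-28,-68,85],8)
for n in('wrist','top'):
  a,d=snapshot(n);cv2.imwrite('pics/%s9.png'%n,a)
"
```

```text
t 7.3833 pos [577.7 -94.7  87.9] rot [-89.87   0.19  98.07] box [-27.6 -69.5  87.9] F [-0.5  0.3 -0.1] w 0.292
tool delta [1.5 2.9 0.4] turn 0.07
```

View pics/wrist9.png

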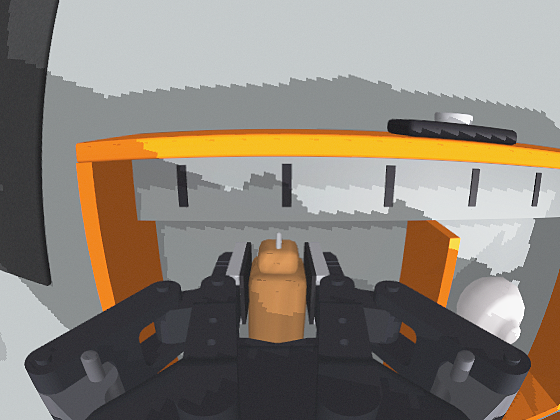

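send_rows(rows=[{"tx": 0,"ty": 2,"tz": 0,"turn": 0},{"tx": 0,"ty": 4,"tz": 0,"turn": 0},{"tx": 0,"ty": 4,"tz": 0,"turn": 0}])

```text
time: 7.73
position: [578.6, -95.0, 85.2]
eef_rot: [-1.571, 0.004, 1.712]
ft_force: [0.0, -0.8, 1.6]
gripper_width: 0.293
```

send_rows(rows=[{"tx": 0,"ty": 0,"tz": 0,"turn": 0},{"tx": 0,"ty": 0,"tz": 0,"turn": 0},{"tx": 0,"ty": 0,"tz": 0,"turn": 0},{"tx": 0,"ty": 0,"tz": 0,"turn": 0},{"tx": 0,"ty": 0,"tz": 0,"turn": 0},{"tx": 0,"ty": 0,"tz": 0,"turn": 0}], claw=48)

```text
time: 8.23
position: [578.6, -95.0, 85.1]
eef_rot: [-1.571, 0.004, 1.712]
ft_force: [-0.2, 0.1, 0.2]
gripper_width: 0.561
```

```bash
python3 -c "
from h import *
go([-28,-68,85],8)
for n in('wrist',):
  a,d=snapshot(n);cv2.imwrite('pics/%s10.png'%n,a)
"
```

```text
t 8.2333 pos [578.6 -95.   85.1] rot [-89.98   0.25  98.07] box [-26.8 -69.9  85.1] F [-0.2  0.1  0.2] w 0.561
tool delta [1.9 0.1 1.2] turn 0.07
```

View pics/wrist10.png

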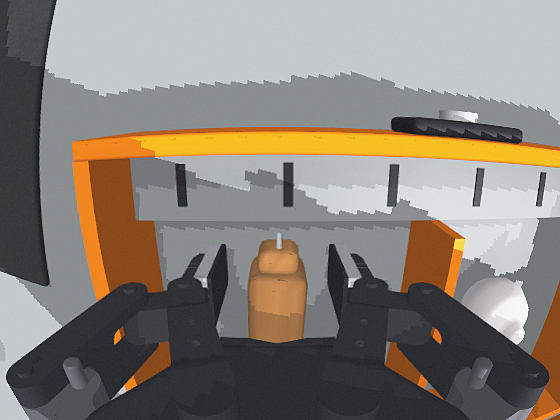

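send_rows(rows=[{"tx": 0,"ty": -15,"tz": 0,"turn": 0},{"tx": 0,"ty": -45,"tz": 2,"turn": 0},{"tx": 0,"ty": -75,"tz": 20,"turn": 0},{"tx": 0,"ty": -110,"tz": 40,"turn": 0},{"tx": 0,"ty": -145,"tz": 60,"turn": 0},{"tx": 0,"ty": -180,"tz": 70,"turn": 0},{"tx": 0,"ty": -180,"tz": 70,"turn": 0}])

```text
time: 8.87
position: [510.7, -105.3, 272.7]
eef_rot: [-1.58, 0.011, 1.711]
ft_force: [1.0, -0.5, 1.4]
gripper_width: 0.566
```

```bash
python3 -c "
from h import *
go([22-45,205,185],8)
for n in('wrist','scene'):
  p=camera_params(n);a,d=snapshot(n);cv2.imwrite('pics/%s11.png'%n,a)
a=cv2.imread('pics/scene11.png');cv2.imwrite('pics/s11z.png',cv2.resize(a[140:320,220:380],None,fx=3.3,fy=3.3))
"
```

```text
t 8.8667 pos [ 510.7 -105.3  272.7] rot [-90.53   0.61  98.05] box [-95.5 -70.7 272.7] F [ 1.  -0.5  1.4] w 0.566
tool delta [276.6  85.4 -72. ] turn 0.05
```

View pics/wrist11.png

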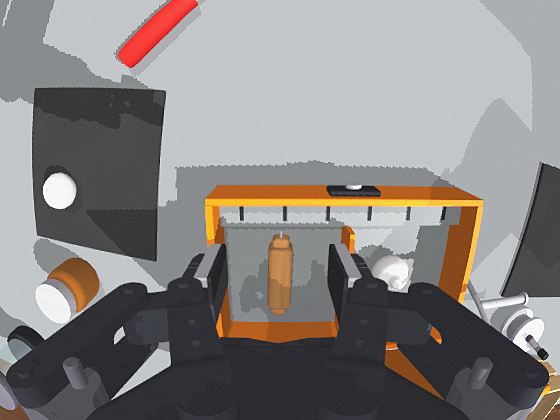

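View pics/s11z.png

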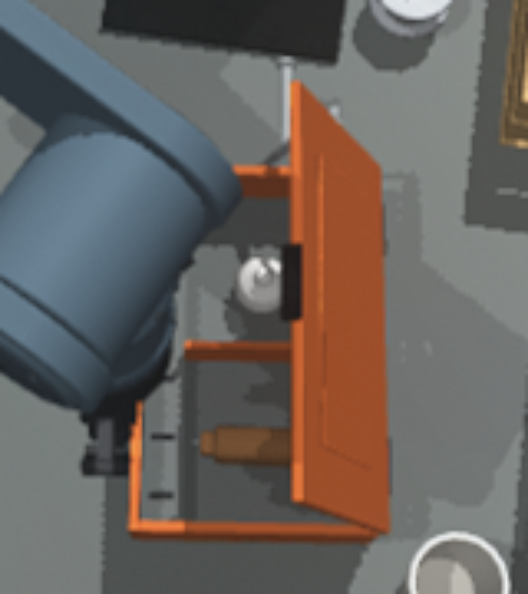

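```bash
python3 -c "
from h import *
s,M=st();print(s['q'])
t=toplane('scene',[(220+287/3.3,140+62/3.3),(220+287/3.3,140+130/3.3)],85);print(wb(t))
a=cv2.imread('pics/top0.png');
for P in([22,195,85],[22,220,85],[22,160,85]): print(px('top',bw(P)),px('scene',bw(P)))
"
```

```text
[-0.42866286  0.09228688  1.78363471 -0.00388189  1.25885651 -2.13871308]
[[ 26.12951335 216.95447126  85.        ]
 [ 26.02646546 160.52412129  85.        ]]
[[241.21896586 184.24252497]] [[305.35653575 166.7003646 ]]
[[232.2881659  185.28988657]] [[305.34921586 157.66168042]]
[[253.71685488 182.77683219]] [[305.36694734 179.55671195]]
```

send_rows(rows=[{"tx": 33,"ty": 0,"tz": 0,"turn": 7},{"tx": 66,"ty": 0,"tz": 0,"turn": 14},{"tx": 99,"ty": 0,"tz": 0,"turn": 21},{"tx": 132,"ty": 0,"tz": 0,"turn": 28},{"tx": 165,"ty": 0,"tz": 0,"turn": 35},{"tx": 198,"ty": 0,"tz": 0,"turn": 42},{"tx": 231,"ty": 0,"tz": 0,"turn": 49},{"tx": 264,"ty": 0,"tz": -10,"turn": 56}], claw=0)

```text
time: 9.63
position: [480.5, 156.8, 263.6]
eef_rot: [-1.576, 0.004, 0.755]
ft_force: [1.5, -0.8, -0.1]
gripper_width: -0.001
```

```bash
python3 -c "
from h import *
go([-35,195,240],-82)
s,M=st();print(s['q'])
"
```

```text
t 9.6333 pos [480.5 156.8 263.6] rot [-90.3    0.24  43.26] box [-88.9 193.1 263.6] F [ 1.5 -0.8 -0.1] w -0.001
tool delta [ 45.3  23.6 -29.4] turn 35.26
[ 0.08354347  0.06668693  1.81916524 -0.0070195   1.25582724 -0.66927129]
```

send_rows(rows=[{"tx": 10,"ty": 5,"tz": -6,"turn": 7},{"tx": 20,"ty": 10,"tz": -12,"turn": 14},{"tx": 30,"ty": 18,"tz": -20,"turn": 21},{"tx": 40,"ty": 24,"tz": -26,"turn": 28},{"tx": 45,"ty": 24,"tz": -29,"turn": 35},{"tx": 45,"ty": 24,"tz": -29,"turn": 35.3},{"tx": 45,"ty": 24,"tz": -29,"turn": 35.3}])

```text
time: 10.22
position: [532.5, 166.4, 237.8]
eef_rot: [-1.577, 0.004, 0.142]
ft_force: [-0.6, -0.1, 0.1]
gripper_width: -0.001
```

```bash
python3 -c "
from h import *
go([-25,195,145],-82)
for n in('wrist','scene'):
  a,d=snapshot(n);cv2.imwrite('pics/%s12.png'%n,a)
a=cv2.imread('pics/scene12.png');cv2.imwrite('pics/s12z.png',cv2.resize(a[90:320,200:380],None,fx=2.6,fy=2.6))
"
```

```text
t 10.2167 pos [532.5 166.4 237.8] rot [-90.37   0.21   8.15] box [-36.1 195.3 237.8] F [-0.6 -0.1  0.1] w -0.001
tool delta [11.4 92.8  0.2] turn 0.15
```

View pics/wrist12.png

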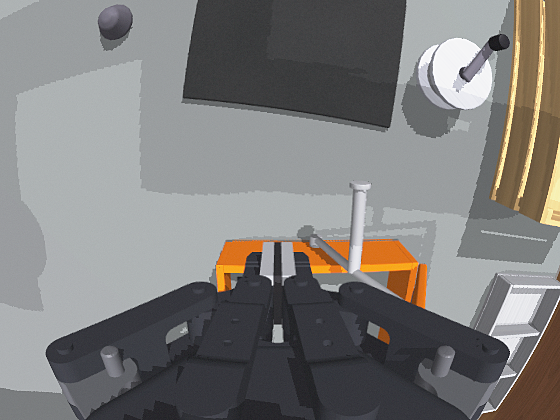

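View pics/s12z.png

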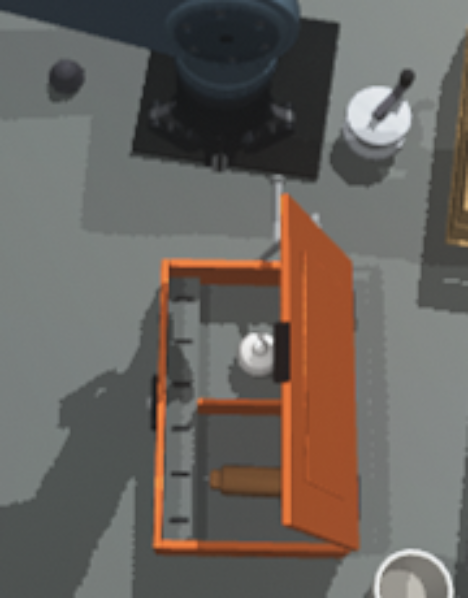

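```bash
python3 -c "
from h import *
s,M=st();W=wplane([(359,184),(352,215),(366,215),(358,194),(354,272)],85);print(((W-s['position'])@M).round(1));print(wb(W).round(1))
"
```

```text
[[ 5.840e+01  1.534e+02  2.300e+01]
 [ 5.460e+01  1.536e+02 -1.000e-01]
 [ 6.530e+01  1.536e+02 -1.000e-01]
 [ 5.810e+01  1.535e+02  1.570e+01]
 [ 6.000e+01  1.539e+02 -4.670e+01]]
[[ 21.9 217.5  85. ]
 [ 18.2 194.4  85. ]
 [ 28.9 194.3  85. ]
 [ 21.6 210.1  85. ]
 [ 23.7 147.8  85. ]]
```

send_rows(rows=[{"tx": 11,"ty": 30,"tz": 0,"turn": 0},{"tx": 11,"ty": 70,"tz": 0,"turn": 0},{"tx": 11,"ty": 105,"tz": 0,"turn": 0},{"tx": 11,"ty": 110,"tz": 0,"turn": 0},{"tx": 15,"ty": 110,"tz": 0,"turn": 0},{"tx": 25,"ty": 110,"tz": 0,"turn": 0},{"tx": 32,"ty": 110,"tz": 0,"turn": 0},{"tx": 35,"ty": 110,"tz": 0,"turn": 0}])

```text
time: 10.98
position: [569.7, 170.8, 131.7]
eef_rot: [-1.578, -0.003, 0.143]
ft_force: [0.2, 0.1, 1.2]
gripper_width: 0.001
```

```bash
python3 -c "
from h import *
go([35,195,128],-82)
for n in('wrist',):
  a,d=snapshot(n);cv2.imwrite('pics/%s13.png'%n,a)
"
```

```text
t 10.9833 pos [569.7 170.8 131.7] rot [-90.39  -0.18   8.19] box [  1.4 194.5 131.7] F [0.2 0.1 1.2] w 0.001
tool delta [33.6  3.8  0.4] turn 0.19
```

View pics/wrist13.png

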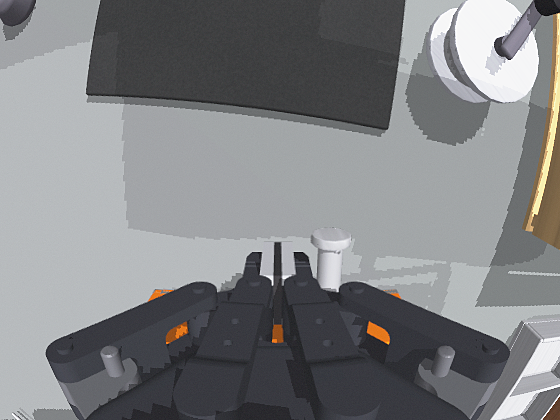

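send_rows(rows=[{"tx": 4,"ty": 3,"tz": 0,"turn": 0},{"tx": 8,"ty": 4,"tz": 0,"turn": 0},{"tx": 12,"ty": 4,"tz": 0,"turn": 0},{"tx": 16,"ty": 6,"tz": 0,"turn": 0},{"tx": 20,"ty": 8,"tz": 0,"turn": 0}])

```text
time: 11.45
position: [588.4, 173.5, 122.3]
eef_rot: [-1.577, 0.001, 0.143]
ft_force: [-6.4, -0.8, -3.0]
gripper_width: 0.003
```

```bash
python3 -c "
from h import *
go([35,195,120],-82)
"
```

```text
t 11.45 pos [588.4 173.5 122.3] rot [-9.038e+01  4.000e-02  8.180e+00] box [ 20.3 194.6 122.3] F [-6.4 -0.8 -3. ] w 0.003
tool delta [14.7  2.3  0.3] turn 0.18
```

send_rows(rows=[{"tx": 4,"ty": 3,"tz": 0,"turn": 0},{"tx": 8,"ty": 6,"tz": 0,"turn": 0},{"tx": 12,"ty": 8,"tz": 0,"turn": 0},{"tx": 16,"ty": 10,"tz": 0,"turn": 0},{"tx": 19,"ty": 11,"tz": 0,"turn": 0}])

```text
time: 11.87
position: [603.6, 175.7, 108.1]
eef_rot: [-1.578, 0.011, 0.143]
ft_force: [-13.3, -4.3, -5.2]
gripper_width: -0.001
```

```bash
python3 -c "
from h import *
go([35,195,120],-82)
for n in('wrist','scene','top'):
  a,d=snapshot(n);cv2.imwrite('pics/%s14.png'%n,a)
a=cv2.imread('pics/top14.png');cv2.imwrite('pics/t14z.png',cv2.resize(a[130:250,180:400],None,fx=3.5,fy=3.5))
a=cv2.imread('pics/scene14.png');cv2.imwrite('pics/s14z.png',cv2.resize(a[90:320,200:380],None,fx=2.6,fy=2.6))
"
```

```text
t 11.8667 pos [603.6 175.7 108.1] rot [-90.39   0.66   8.2 ] box [ 35.7 194.6 108.1] F [-13.3  -4.3  -5.2] w -0.001
tool delta [ -0.8 -11.9   0.3] turn 0.2
```

View pics/wrist14.png

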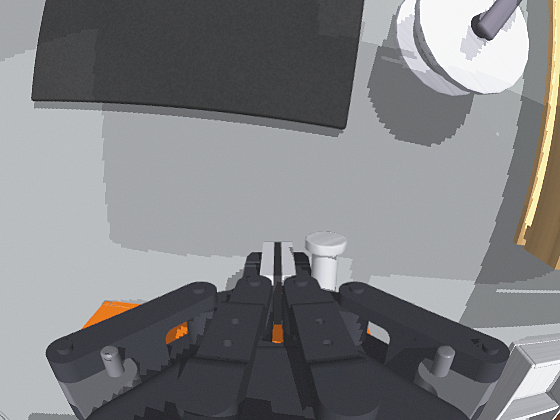

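View pics/s14z.png

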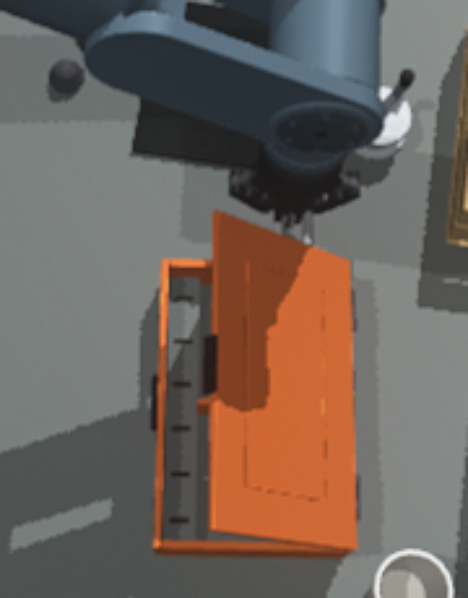

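send_rows(rows=[{"tx": -10,"ty": 0,"tz": 0,"turn": 0},{"tx": -25,"ty": 0,"tz": 5,"turn": 0},{"tx": -30,"ty": -30,"tz": 5,"turn": 0},{"tx": -30,"ty": -70,"tz": 5,"turn": 0},{"tx": -30,"ty": -110,"tz": 5,"turn": 0},{"tx": -30,"ty": -150,"tz": 5,"turn": 0},{"tx": -30,"ty": -180,"tz": 5,"turn": 0},{"tx": -30,"ty": -180,"tz": 5,"turn": 0}])

```text
time: 12.68
position: [579.5, 178.4, 297.5]
eef_rot: [-1.578, -0.006, 0.143]
ft_force: [1.5, 0.2, 0.7]
gripper_width: 0.002
```

```bash
python3 -c "
from h import *
go([-25,20,285],-82)
a,d=snapshot('scene');C=wb(cloud('scene',d).reshape(-1,3));h=cv2.cvtColor(a,cv2.COLOR_BGR2HSV).reshape(-1,3)
k=(h[:,0]<14)&(h[:,1]>150)&(abs(C[:,1])<120)&(C[:,2]>75)&(C[:,0]<100)&(C[:,2]<260)&(d.ravel()>0)
P=C[k];f=np.polyfit(P[:,0],P[:,2],1);print(len(P),np.degrees(np.arctan(-f[0])),np.polyval(f,[90,-25]),P[:,0].min(),P[:,2].max())
"
```

```text
t 12.6833 pos [579.5 178.4 297.5] rot [-90.41  -0.34   8.2 ] box [ 12.2 200.7 297.5] F [1.5 0.2 0.7] w 0.002
tool delta [ -37.9   13.6 -180.5] turn 0.2
5229 41.97646119234665 [ 76.52272541 179.98367357] -39.164618794267206 193.2258217250007
```

send_rows(rows=[{"tx": -9,"ty": 0,"tz": -38,"turn": 0},{"tx": -18,"ty": 0,"tz": -78,"turn": 0},{"tx": -27,"ty": 0,"tz": -118,"turn": 0},{"tx": -28,"ty": 0,"tz": -155,"turn": 0},{"tx": -28,"ty": 10,"tz": -180,"turn": 0},{"tx": -28,"ty": 25,"tz": -180,"turn": 0},{"tx": -28,"ty": 35,"tz": -180,"turn": 0}])

```text
time: 13.32
position: [576.4, -6.1, 258.1]
eef_rot: [-1.578, -0.001, 0.14]
ft_force: [0.3, 0.7, -0.2]
gripper_width: 0.003
```

```bash
python3 -c "
from h import *
go([-15,20,141],-82)
"
```

```text
t 13.3167 pos [576.4  -6.1 258.1] rot [-9.039e+01 -4.000e-02  8.010e+00] box [-16.6  18.4 258.1] F [ 0.3  0.7 -0.2] w 0.003
tool delta [  1.6 117.1   2.4] turn 0.01
```

send_rows(rows=[{"tx": 0,"ty": 10,"tz": 0,"turn": 0},{"tx": 0,"ty": 20,"tz": 0,"turn": 0},{"tx": 0,"ty": 30,"tz": 0,"turn": 0},{"tx": 0,"ty": 40,"tz": 0,"turn": 0},{"tx": 0,"ty": 50,"tz": 0,"turn": 0},{"tx": 0,"ty": 60,"tz": 0,"turn": 0}])

```text
time: 13.82
position: [576.5, -5.9, 197.2]
eef_rot: [-1.578, -0.001, 0.141]
ft_force: [0.4, 0.2, 2.2]
gripper_width: -0.005
```

```bash
python3 -c "
from h import *
go([-15,20,141],-82)
"
```

```text
t 13.8167 pos [576.5  -5.9 197.2] rot [-9.039e+01 -5.000e-02  8.060e+00] box [-16.5  18.5 197.2] F [0.4 0.2 2.2] w -0.005
tool delta [ 1.4 56.2  1.8] turn 0.06
```

send_rows(rows=[{"tx": 0,"ty": 10,"tz": 0,"turn": 0},{"tx": 0,"ty": 20,"tz": 0,"turn": 0},{"tx": 0,"ty": 30,"tz": 0,"turn": 0},{"tx": 0,"ty": 40,"tz": 0,"turn": 0},{"tx": 0,"ty": 47,"tz": 0,"turn": 0},{"tx": 0,"ty": 50,"tz": 0,"turn": 0}])

```text
time: 14.32
position: [575.9, -6.2, 145.6]
eef_rot: [-1.577, 0.001, 0.141]
ft_force: [-1.2, 0.9, -0.5]
gripper_width: -0.001
```

```bash
python3 -c "
from h import *
go([-15,20,141],-82)
a,d=snapshot('scene');C=wb(cloud('scene',d).reshape(-1,3));h=cv2.cvtColor(a,cv2.COLOR_BGR2HSV).reshape(-1,3)
cv2.imwrite('pics/s15.png',a)
"
```

```text
t 14.3167 pos [575.9  -6.2 145.6] rot [-9.035e+01  6.000e-02  8.050e+00] box [-17.1  18.4 145.6] F [-1.2  0.9 -0.5] w -0.001
tool delta [2.1 4.6 1.7] turn 0.05
```

View pics/s15.png

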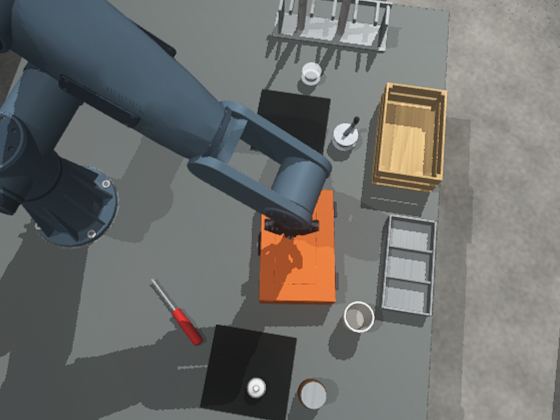

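send_rows(rows=[{"tx": 0,"ty": 2,"tz": 0,"turn": 0},{"tx": 0,"ty": 4,"tz": 0,"turn": 0},{"tx": 0,"ty": 5,"tz": 0,"turn": 0},{"tx": 0,"ty": 5,"tz": 0,"turn": 0}])

```text
time: 14.7
position: [576.1, -6.3, 140.9]
eef_rot: [-1.577, 0.001, 0.141]
ft_force: [-0.2, -0.3, -0.3]
gripper_width: 0.001
```

send_rows(rows=[{"tx": 0,"ty": 1,"tz": 0,"turn": 0},{"tx": 0,"ty": 2,"tz": 0,"turn": 0},{"tx": 0,"ty": 2,"tz": 0,"turn": 0}])

```text
time: 14.95
position: [576.3, -6.3, 140.6]
eef_rot: [-1.577, 0.0, 0.141]
ft_force: [-5.5, 0.4, 12.6]
gripper_width: -0.002
```

send_rows(rows=[{"tx": 0,"ty": 2,"tz": 0,"turn": 0},{"tx": 0,"ty": 2,"tz": 0,"turn": 0}])

```text
time: 15.12
position: [576.4, -6.3, 140.6]
eef_rot: [-1.578, 0.001, 0.141]
ft_force: [-7.8, 0.9, 15.0]
gripper_width: 0.002
```

send_rows(rows=[{"tx": 0,"ty": -5,"tz": 0,"turn": 0},{"tx": 0,"ty": -20,"tz": 0,"turn": 0},{"tx": 0,"ty": -60,"tz": 0,"turn": 0},{"tx": 0,"ty": -100,"tz": 20,"turn": 0},{"tx": -35,"ty": -120,"tz": 20,"turn": 0},{"tx": -75,"ty": -120,"tz": 20,"turn": 0},{"tx": -115,"ty": -120,"tz": 20,"turn": 0},{"tx": -150,"ty": -120,"tz": 20,"turn": 0}])

```text
time: 15.78
position: [423.2, -6.6, 260.9]
eef_rot: [-1.578, -0.0, 0.142]
ft_force: [-0.1, -0.3, 1.3]
gripper_width: 0.002
```

send_rows(rows=[{"tx": -35,"ty": 0,"tz": 0,"turn": 0},{"tx": -70,"ty": 0,"tz": 0,"turn": 0},{"tx": -90,"ty": 0,"tz": 0,"turn": 0},{"tx": -90,"ty": 0,"tz": 0,"turn": 0},{"tx": -90,"ty": 0,"tz": 0,"turn": 0}])

```text
time: 16.2
position: [334.1, -19.6, 261.6]
eef_rot: [-1.58, -0.003, 0.141]
ft_force: [-0.2, 0.1, 1.0]
gripper_width: -0.002
```

```bash
python3 -c "
from h import *
go([-15,20,141],-82)
for n in('scene','top'):
  a,d=snapshot(n);C=wb(cloud(n,d).reshape(-1,3));h=cv2.cvtColor(a,cv2.COLOR_BGR2HSV).reshape(-1,3)
  cv2.imwrite('pics/%s16.png'%n,a)
  k=(h[:,0]<14)&(h[:,1]>150)&(abs(C[:,1])<120)&(abs(C[:,0])<80)&(C[:,2]<150)&(C[:,2]>30)&(d.ravel()>0)
  P=C[k];f=np.polyfit(P[:,0],P[:,2],1);print(n,len(P),np.degrees(np.arctan(-f[0])),np.polyval(f,[90,0,-90]))
"
```

```text
t 16.2 pos [334.1 -19.6 261.6] rot [-90.52  -0.18   8.06] box [-258.4   38.8  261.6] F [-0.2  0.1  1. ] w -0.002
tool delta [243.  121.5 -17.9] turn 0.06
scene 6276 0.015483562063129043 [69.9119848  69.93630632 69.96062784]
top 4699 0.08693614576591771 [69.11429257 69.25085165 69.38741074]
```

View pics/scene16.png

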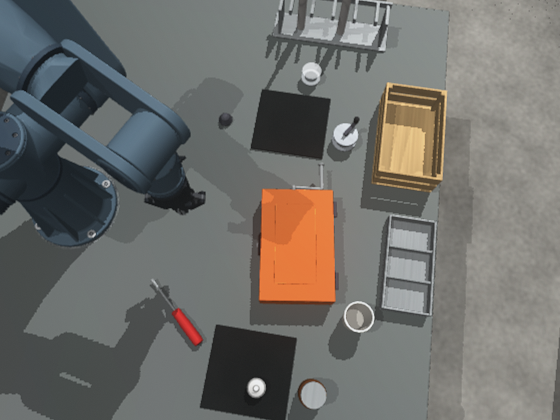

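View pics/top16.png

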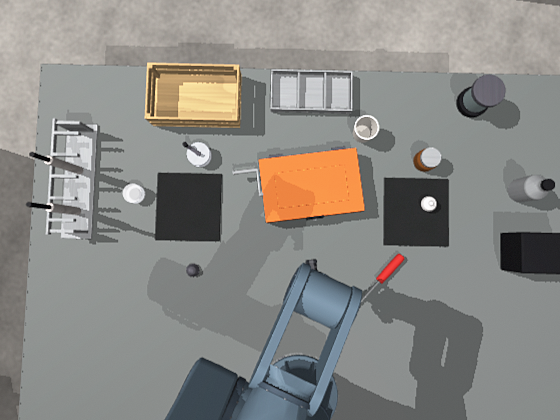

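The lid is flat: fitted slope under 0.1°, top about 69–70 mm above the table. The bystanders and the left-over float at (256,387) in the scene picture have not moved, and the arm is clear of everything, so I'm handing in.

```bash
python3 -c "
from rig import ctrl
print(ctrl.sign_off())"
```

```text
the job is handed in; nothing more can be done
None
```

The tackle box is packed with one float and one pirk and its lid is shut. I handed the job in at about 16 s of the 61 s allowed, and the hand-in gives no verdict.

- **Packing:** The box already held a float in the +y compartment, so the pirk was missing. I took it from the left pad and set it flat on the floor of the empty compartment with the lid still propped.
- **Tilt:** The moves only allow shifts and a turn about the finger axis, so I could not lean the gripper as suggested. Instead I held the pirk near its robot-side end and slid it in under the lid with the gripper vertical.
- **Stay:** I pushed the knee pin away from the robot with the closed fingertips. The highest force I read was about 15 N. The stay broke and the lid came down to about 42° above shut.
- **Lid:** I pressed the lid down with about 15–17 N until it stopped, then moved the arm clear.

**Last checks:**
- The lid's fitted slope was 0.02° in the scene view and 0.09° in the top view. Its top measured 69–70 mm against the nominal 68 mm, which is within the cameras' accuracy.
- The left-over float and the bystanders look unmoved in the final pictures.
- I could not see the contents again once the lid was shut. In the last view before that, the pirk was flat in its compartment and the float was still in its own.
- The overhead cameras and the arm disagreed by about 2–4 mm along x. I corrected for this using the wrist camera.

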